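# Vortex the next standard

## Robot

A 6-joint arm with a two-finger parallel gripper is mounted at the origin on a cart in front of the work surface, level with it; the furniture and walls round the work are solid. World frame = base frame: x ahead of the robot, y to its left, z up, the work surface at z = 0. Lengths are in m, angles in rad, forces in N, time in s.
With the tool pointing down it reaches from about 0.3 to 0.775 m from the base axis. Payload 14.6 kg.
Tool frame: the origin (TCP) lies at the very end of the fingers, on their centre line; the grasp point (between the pads) lies 19 mm behind it; z points along the fingers, x is the direction in which the jaws open and shut, and the axes are right-handed (so a half turn about z gives the same grasp; the last joint's range is limited). The gripper opens to 94 mm and grips with 3 to 60 N. Pads are 16 mm wide; open, the fingers measure 119 mm over their backs; the gripper's body (75 mm by 177 mm) begins 78 mm behind the grasp point.
Start: joints at [1.252, 0.3, 1.521, -0, 1.321, -0.067], TCP at [0.137, 0.533, 0.205] pointing down, gripper open.
Joint ranges: [-3.03, 3.03], [-0.79, 2.21], [0.23, 2.52], [-1.04, 4.18], [0, 3.07], [-2.55, 2.55]. Speed limits (rad/s): [2.22, 2.22, 2.57, 3.14, 3.14, 3.14].

## Interface

Orientations are given as [roll, pitch, yaw] about the fixed x, y, z axes, in that order (R = Rz(yaw) Ry(pitch) Rx(roll)).
In Python, from station import ctrl gives the robot as it stands.
- The arm moves only by the shell command python3 -m inch 'ROWS' [FORCE]. ROWS is JSON, one flat list of numbers, 7 for each row, row after row: the shift along the tool's x, y, z in cm, then the turn, a rotation vector about the tool's x, y, z in rad, then the opening, from 0 (shut) to 1 (fully open). In form: [tx, ty, tz, wx, wy, wz, claw, tx, ty, tz, wx, wy, wz, claw, ...]. A call has 1 to 20 rows; each row shifts and turns the commanded pose from where the row before left it, along the tool's axes as they then stand; what a row does not reach is not made up. A row lasts 1/8 s, in which the tool goes at most 62.5 mm and 10.7 degrees, less where a joint would pass 70% of its speed; a pose out of reach is approached as far as the arm can. A call is refused whole if a number of a shift passes 6.25 or a number of a turn 0.188, either way. A call with a gripper value outside its range is refused whole. The fingers move at their own pace and stop on an object; FORCE is the grip in N (left out, the last holds). Time passes only in rows, so rows that do not move let the fingers close. It gives the time, the measured TCP pose, the force and the opening at its end, in the units of the state.
- ctrl.get_obs(): the state, without advancing time (a new reading comes with each control period).
- ctrl.camera(name): name is "scene" or "top" or "wrist"; returns (picture, depth): 420x560x3 uint8, red, green, blue; 420x560 float32, m along the optical axis (not along the pixel's ray), 0 where there is no reading.
- ctrl.camera_params(name): a dict with "vertical_fov" (degrees; the focal length in pixels is half the picture's height over the tangent of half this angle, whatever the lens; pixels are square), "cx", "cy" (the principal point, pixels), "camera_from_world" (4x4, takes a point from world to camera coordinates); the wrist camera has in their place "mount" (4x4, takes a point from camera to tool coordinates, whose origin is the TCP and whose axes are the tool frame's). Camera axes: x right, y down, z forward; pixel columns grow to the right and rows downward; lengths in m; the calibration is good to about 2 mm. A picture is of the moment at which its call begins: read the wrist's pose just before it. camera_params takes no time and is no camera call.
- ctrl.hand_in(): hands the job in, once; it reports no verdict.
Trained networks look in the newest picture that a camera, given by its name, has taken for a name from the list of things; names that differ only in an ending like _2 or _b are one class to them, and where a whole thing is asked for, a point or a joint stands for the part that bears it (a point fixed in the world has none). Each returns a list of dicts, best first, with "score" (0 to 1); they miss things now and then, are a little off and sometimes report something else, mostly with a low value. They report only what shows in the picture. A call takes as long as a camera call. They do not tell look-alikes from the thing itself.
- ctrl.spot_in(camera, label): "bbox" ([centre column, centre row, width, height] in pixels, round what is visible of it).
- ctrl.place_of(camera, label): "centre" ([column, row] in pixels: a listed point, or the origin of a listed thing).
The state is a dict: "time_s": time; "qpos": joint angles; "joint_vel": joint speeds; "tau": joint torques, N m; "ee_pos": TCP position; "eef_rot": TCP orientation; "force": force on the tool from outside, world axes, zero at the start; "moment": the same for the moment, N m; "grip_width": finger opening in m.
Only numpy, scipy, OpenCV 4.12 (cv2) and the standard library are available. Lean on these libraries where they do the work, as an engineer would, in place of code of your own. Each camera call takes 0.05 s, during which the arm holds its last target. There are 200 camera calls.

## Task

The red-capped vial standing in the cup of the vortex mixer has been mixed: lift it out and stand it back in its own red-marked place in the rack, upright and fully down, without dropping it. Then take the blue-capped vial from the rack, set its foot in the mixer's rubber cup and press it straight down against the spring until the head is on its stop, firmly but without forcing it, and finish while still gripping it there, upright and with the head held fully down. Leave the yellow- and green-capped vials and the other things on the bench where they are.

Things in the scene. Friction and masses are not known exactly. Their poses are not given: they have to be found in the camera images.
- vial_red: clear glass 20 ml vial with a red ridged screw cap, loose, about 35 g: straight body 22.5 mm in diameter and 56 mm tall, sloping shoulder to 61 mm, cap 19 mm in diameter from 62 to 78 mm. Origin at the centre of its underside, z up along its axis. It starts standing in the mixer's cup
- vial_blue: the same vial with a blue cap; it starts standing in the blue-marked block of the rack
- vial_yellow: the same vial with a yellow cap, standing in the yellow-marked block; to be left alone
- vial_green: the same vial with a green cap, standing in the green-marked block; to be left alone
- rack: fixed aluminium tray 60 x 214 mm carrying four grey blocks in a row along its y axis, 52 mm from centre to centre; the order of the colours differs from time to time. Origin at the centre of its underside on the bench, z up. Each block (54 x 50 mm, top 29 mm above the bench) has one round place 26 mm wide, bevelled at the mouth to 30 mm and 22 mm deep, framed on top and striped on the front in its colour
- place_red (a point): centre of the floor of the red-marked place in the rack, 7 mm above the bench and 22 mm below the block's top; a vial fully down in it has its origin here, within the 1.75 mm of play all round
- place_blue (a point): the same point of the blue-marked place
- mixer: fixed vortex mixer, a white round tapering housing 126 mm in diameter at the foot and 105 mm tall, with a grey control console 84 mm wide on its front (its -x side, reaching 86 mm from the axis and 57 mm up). Origin at the centre of its underside on the bench, z up
- cup_floor (a point): centre of the flat floor inside the black rubber cup on the mixer's head, on the mixer's axis; 124 mm above the bench when the head is up, 116 mm when it is fully down; it moves with the head. The cup's bore is 26 mm wide for the first 3 mm above the floor, then widens to 34 mm at the rim, 12 mm above the floor; outside it is at most 43 mm wide. A vial seated in it has its origin at this point
- mixer_head (a joint): how far the mixer's head is pressed down, m: 0 up, 0.008 on its hard stop. A spring pushes it up: about 3 N starts it moving, about 10 N brings it to the stop (0.9 N per mm), where the force rises steeply; 13 to 25 N hold it there firmly
- wash_bottle: white wash bottle with a red bent spout, 215 mm tall, standing at the left; bystander. Origin at the centre of its underside
- small_bottle: 100 ml glass bottle with a blue cap, 56 mm in diameter, 108 mm tall, standing behind; bystander. Origin at the centre of its underside
- marker: red and white marker pen, 135 mm long, lying at the right; bystander. Origin at the middle of its underside
Things that resemble listed ones, but are neither listed nor needed, are in the scene too. What is shaped like the part that bears place_red but orange is not meant.

How it is judged:
By the outcome, as a careful person would: the job done as asked, in the order asked, and still so for the second after the job is handed in, while the arm keeps its last pose, push and grip.
It also fails if it takes over 51 s, if anything falls off the work surface, if the arm or the gripper's body presses on something with over 40 N, if the wrist force passes 120 N, or if a joint passes its speed limit or range.

## Working session

There is one attempt and no reset: what is moved stays moved. The work goes in short steps, Python scripts to look and compute and a shell command to move; the robot and the scene stay as the last step left them, time stands still between calls to the robot, and variables do not carry over. Pictures are saved under pics/ and viewed, about 8 in all and at most 12, crops included, and the job is handed in when it is done.

```bash
ls; mkdir -p pics
python3 - <<'E'
from station import ctrl
import cv2,numpy as np
o=ctrl.get_obs();print({k:np.round(v,3).tolist() for k,v in o.items()})
for c in("scene","top"):
    p,d=ctrl.camera(c);cv2.imwrite(f"pics/{c}0.png",p[:,:,::-1]);np.save(f"pics/{c}0.npy",d)
    print(c,{k:np.round(v,4).tolist() for k,v in ctrl.camera_params(c).items()})
print(ctrl.camera_params("wrist"))
a=cv2.imread("pics/scene0.png");b=cv2.imread("pics/top0.png")
for n in["place_red","place_blue","cup_floor","vial_red","vial_blue","mixer"]:
  for c in("top","scene"):
    print(n,c,[(np.round(r["centre"],1).tolist(),round(r["score"],2)) for r in ctrl.place_of(c,n)[:4]])
E
```

```text
pics
{'time_s': 0.0, 'qpos': [1.252, 0.3, 1.522, -0.0, 1.321, -0.067], 'joint_vel': [0.001, -0.001, -0.0, 0.0, -0.001, -0.001], 'tau': [-0.001, -53.18, -35.273, 0.071, 0.024, -0.0], 'ee_pos': [0.137, 0.532, 0.205], 'eef_rot': [-3.142, 0.001, 1.319], 'force': [0.222, 0.313, -0.065], 'moment': [-0.078, -0.009, -0.003], 'grip_width': 0.094}
scene {'vertical_fov': 47.9731, 'cx': 282.07, 'cy': 206.1409, 'camera_from_world': [[0.7529, -0.6577, -0.0244, -0.355], [-0.3031, -0.3136, -0.8999, 0.2425], [0.5842, 0.6849, -0.4354, 1.3131], [0.0, 0.0, 0.0, 1.0]]}
top {'vertical_fov': 48.2407, 'cx': 280.4668, 'cy': 210.7716, 'camera_from_world': [[-0.4204, -0.9073, 0.0065, 0.2414], [-0.8732, 0.4026, -0.2748, 0.4744], [0.2467, -0.1212, -0.9615, 1.447], [0.0, 0.0, 0.0, 1.0]]}
{'vertical_fov': 67.23749499565122, 'cx': 279.34016514537853, 'cy': 209.3153297142283, 'mount': array([[ 9.99998968e-01,  1.27591194e-03,  6.60464391e-04,
         3.82668920e-04],
       [-1.39627841e-03,  9.71377415e-01,  2.37537297e-01,
        -6.92917243e-02],
       [-3.38483519e-04, -2.37537974e-01,  9.71378194e-01,
        -1.78970434e-01],
       [ 0.00000000e+00,  0.00000000e+00,  0.00000000e+00,
         1.00000000e+00]])}
place_red top [([231.4, 262.9], 0.6), ([197.1, 274.0], 0.59), ([303.3, 232.5], 0.54), ([159.4, 280.3], 0.54)]
place_red scene [([220.2, 203.6], 0.57), ([237.9, 211.5], 0.55), ([283.9, 235.9], 0.52), ([311.8, 224.8], 0.49)]
place_blue top [([257.3, 239.6], 0.6), ([244.5, 251.0], 0.2)]
place_blue scene [([263.8, 219.7], 0.6)]
cup_floor top [([247.6, 247.7], 0.55), ([228.7, 262.0], 0.51), ([350.9, 206.9], 0.42)]
cup_floor scene [([312.2, 226.4], 0.43)]
vial_red top [([348.8, 207.6], 0.62), ([268.8, 232.5], 0.42)]
vial_red scene [([310.1, 226.0], 0.48)]
vial_blue top [([257.1, 242.2], 0.43)]
vial_blue scene [([258.0, 217.8], 0.48)]
mixer top [([344.4, 216.9], 0.82)]
mixer scene [([312.1, 262.6], 0.69)]
```

View pics/scene0.png

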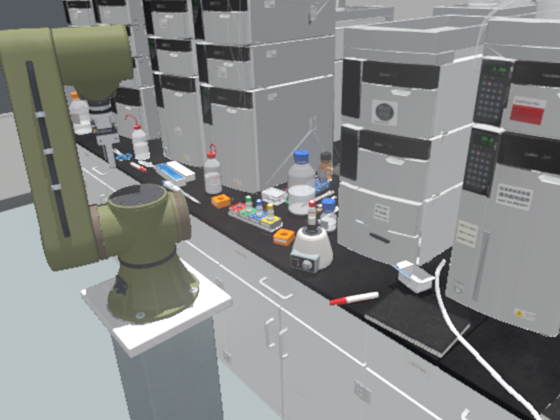

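View pics/top0.png

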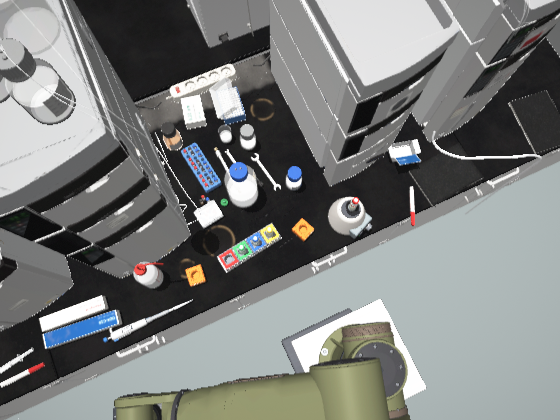

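The scene and top pictures show the rack running red, green, blue, yellow, with the red block empty at top (230,260) and the blue vial at (257,241). Orange look-alike blocks are at (196,275) and (303,230). The mixer with the red vial is at (349,208). Other look-alikes are the small bottle's blue cap (293,175), the big bottle's blue cap (238,172) and the wash bottle's red spout (145,270). I'll check with one close crop and work out positions.

```bash
cat > h.py <<'E'
from station import ctrl
import numpy as np,cv2
from scipy.spatial.transform import Rotation as R
def cam(c,o=None):
    p=ctrl.camera_params(c);f=210/np.tan(np.radians(p["vertical_fov"])/2)
    if c=="wrist":
        o=o or ctrl.get_obs();T=np.eye(4);T[:3,:3]=R.from_euler("xyz",o["eef_rot"]).as_matrix();T[:3,3]=o["ee_pos"];W=T@p["mount"]
    else: W=np.linalg.inv(p["camera_from_world"])
    return W,f,p["cx"],p["cy"]
def onz(c,u,v,z,o=None):
    W,f,cx,cy=cam(c,o);d=W[:3,:3]@[(u-cx)/f,(v-cy)/f,1];return W[:3,3]+d*(z-W[2,3])/d[2]
def proj(c,X,o=None):
    W,f,cx,cy=cam(c,o);q=np.linalg.inv(W)@np.r_[X,1];return np.array([cx+f*q[0]/q[2],cy+f*q[1]/q[2]])
def cloud(c,d,o=None):
    W,f,cx,cy=cam(c,o);v,u=np.mgrid[:420,:560];P=np.stack([(u-cx)/f*d,(v-cy)/f*d,d],-1);return P@W[:3,:3].T+W[:3,3]
E
python3 - <<'E'
from h import *
for n,u,v,z in[("red",231.4,262.9,.007),("blue",257.3,239.6,.007),("cup",350.9,206.9,.124),("cup2",348.8,207.6,.124),("vb",257.1,242.2,.007)]:
    print(n,onz("top",u,v,z).round(3))
for n,u,v,z in[("red",237.9,211.5,.007),("blue",263.8,219.7,.007),("cup",312.2,226.4,.124),("mixer",312.1,262.6,0)]:
    print("scene",n,onz("scene",u,v,z).round(3))
P=cloud("top",np.load("pics/top0.npy"))
b=cv2.imread("pics/top0.png");hsv=cv2.cvtColor(b,cv2.COLOR_BGR2HSV)
for (u,v) in[(238,172),(293,172),(356,203),(257,241),(222,270),(273,230)]: print((u,v),P[v,u].round(3))
cv2.imwrite("pics/crop0.png",cv2.resize(b[190:290,180:380],None,fx=4,fy=4,interpolation=cv2.INTER_CUBIC))
E
```

```text
red [0.454 0.232 0.007]
blue [0.489 0.124 0.007]
cup [ 0.437 -0.177  0.124]
cup2 [ 0.437 -0.17   0.124]
vb [0.482 0.128 0.007]
scene red [0.465 0.241 0.007]
scene blue [0.493 0.123 0.007]
scene cup [ 0.43  -0.187  0.124]
scene mixer [ 0.428 -0.188  0.   ]
(238, 172) [0.652 0.103 0.222]
(293, 172) [ 0.62  -0.065  0.112]
(356, 203) [ 0.427 -0.176  0.196]
(257, 241) [0.472 0.13  0.069]
(222, 270) [ 0.448  0.269 -0.006]
(273, 230) [0.492 0.065 0.029]
```

View pics/crop0.png

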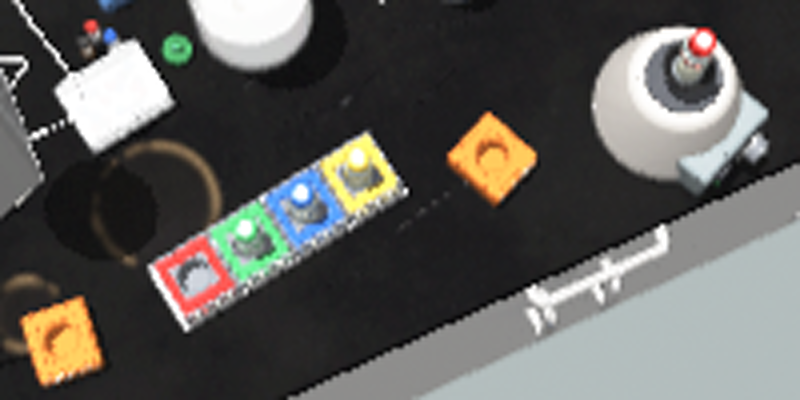

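Run:
```python
from h import *
a=onz("top",227.5,259,.029);b=onz("top",270,233.7,.029);print(a,b,np.linalg.norm(b-a)/3,"perp yaw",np.arctan2(-(b-a)[0],(b-a)[1])%np.pi)
P=cloud("top",np.load("pics/top0.npy"))[200:320,100:200].reshape(-1,3);m=P[P[:,2]>.08];print(np.percentile(m,[5,50,95],axis=0).round(3))
for r in ctrl.place_of("top","wash_bottle")[:2]:print(onz("top",*r["centre"],0))
```

```text
[0.46641704 0.23750757 0.029     ] [0.48505614 0.07910699 0.029     ] 0.05316448416492101 perp yaw 0.11713203217774337
[[0.507 0.316 0.107]
 [0.564 0.418 0.304]
 [0.593 0.527 0.547]]
[ 0.62916063 -0.06950866  0.        ]
[0.51610641 0.46380816 0.        ]
```

```bash
python3 -m inch '[0,0,-1.7,0,0,0.185,1, 0,0,-1.7,0,0,0.185,1, 0,0,-1.7,0,0,0.185,1, 0,0,-1.7,0,0,0.185,1, 0,0,-1.7,0,0,0.185,1, 0,0,-1.7,0,0,0.185,1]'
```

```text
time_s: 1.5
ee_pos: [0.137, 0.5326, 0.308]
eef_rot: [-3.142, -0.0, 0.203]
force: [0.4, -0.7, 0.2]
grip_width: 0.0942
```

```bash
python3 -m inch '[2.9,5.45,0,0,0,0.01,1, 2.9,5.45,0,0,0,0.01,1, 2.9,5.45,0,0,0,0.01,1, 2.9,5.45,0,0,0,0.01,1, 2.9,5.45,0,0,0,0.01,1, 2.9,5.45,0,0,0,0.01,1, 2.9,5.45,0,0,0,0.01,1, 2.9,5.45,0,0,0,0.01,1, 0,0,0,0,0,0,1,0,0,0,0,0,0,1]'
python3 - <<'E'
from h import *
o=ctrl.get_obs();p,d=ctrl.camera("wrist");cv2.imwrite("pics/w1.png",p[:,:,::-1]);np.savez("pics/w1.npz",d=d,p=o["ee_pos"],r=o["eef_rot"],t=p)
for n,z in[("place_red",.007),("place_blue",.007),("cup_floor",.124),("vial_red",.124),("vial_blue",.007)]:
  for r in ctrl.place_of("wrist",n)[:4]: print(n,np.round(r["centre"],1),round(r["score"],2),onz("wrist",*r["centre"],z,o).round(4))
E
```

```text
time_s: 2.75
ee_pos: [0.4407, 0.1437, 0.3074]
eef_rot: [-3.141, 0.0, 0.129]
force: [-0.0, 0.2, 0.5]
grip_width: 0.0939
place_red [304.9 122.4] 0.95 [0.4667 0.231  0.007 ]
place_red [313.6  32.5] 0.68 [0.4609 0.3505 0.007 ]
place_red [301.7 191.6] 0.64 [0.4771 0.1287 0.007 ]
place_red [277.  279.4] 0.58 [ 0.4582 -0.0223  0.007 ]
place_blue [302.1 190.9] 0.82 [0.4776 0.1298 0.007 ]
vial_blue [302.7 155.6] 0.55 [0.4706 0.1831 0.007 ]
```

View pics/w1.png

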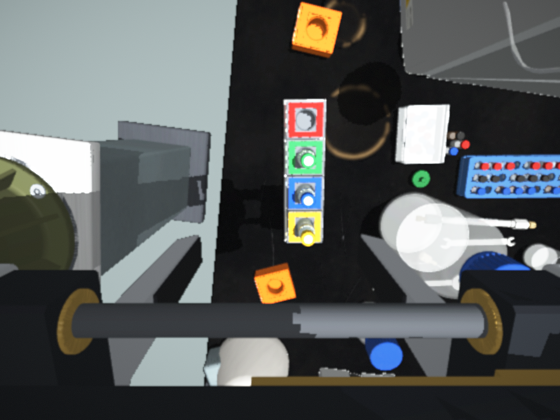

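The wrist picture shows the rack with red empty at (305,120), then green (307,157), blue (307,196) and yellow (306,232). The orange decoys are at (317,28) and (275,285), and the mixer is at (250,360). Next I'll move above the mixer.

```bash
python3 -m inch '[-0.8,5.34,0,0,0,0,1,-0.8,5.34,0,0,0,0,1,-0.8,5.34,0,0,0,0,1,-0.8,5.34,0,0,0,0,1,-0.8,5.34,0,0,0,0,1,-0.8,5.34,0,0,0,0,1,0,0,0,0,0,0,1,0,0,0,0,0,0,1]'
python3 - <<'E'
from h import *
o=ctrl.get_obs();p,d=ctrl.camera("wrist");cv2.imwrite("pics/w2.png",p[:,:,::-1])
for n,z in[("cup_floor",.124),("vial_red",.124),("mixer",0)]:
  for r in ctrl.place_of("wrist",n)[:3]: print(n,np.round(r["centre"],1),round(r["score"],2),onz("wrist",*r["centre"],z,o).round(4))
P=cloud("wrist",d,o);z=P[...,2]
hsv=cv2.cvtColor(p,cv2.COLOR_RGB2HSV);red=((hsv[...,0]<8)|(hsv[...,0]>172))&(hsv[...,1]>120)&(z>.19)&(z<.21)
m=P[red];print("cap",len(m),np.median(m,0),m.min(0),m.max(0))
# housing top rim z~.105: fit circle of points z .095-.107
for a,b in((.098,.110),(.118,.1235),(.133,.139)):
  s=(z>a)&(z<b);q=P[s];q=q[np.hypot(q[:,0]-.435,q[:,1]+.18)<.08]
  if len(q)>5:
    (c,_),r=(cv2.minEnclosingCircle((q[:,:2]*1000).astype(np.float32)));print(a,len(q),c,_,r)
E
```

```text
time_s: 4.05
ee_pos: [0.4346, -0.1797, 0.3074]
eef_rot: [-3.141, 0.0, 0.129]
force: [-0.2, 0.5, -0.5]
grip_width: 0.0943
cup_floor [281.3 188.8] 0.76 [ 0.4358 -0.1742  0.124 ]
vial_red [281.  191.5] 0.85 [ 0.4359 -0.1774  0.124 ]
mixer [279.  178.8] 0.84 [ 0.4339 -0.1806  0.    ]
cap 223 [ 0.43348892 -0.17542129  0.2013878 ] [ 0.42423766 -0.18751496  0.19021729] [ 0.4431484  -0.16907344  0.20374132]
0.098 2432 434.62530517578125 -178.5933074951172 42.599510192871094
0.118 7 433.4173889160156 -177.82742309570312 11.908994674682617
0.133 326 435.0229187011719 -178.69976806640625 20.742185592651367
```

View pics/w2.png

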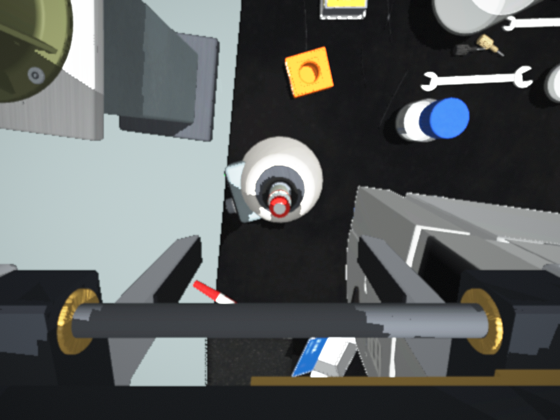

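Run:
```python
from h import *
o=ctrl.get_obs();p,d=ctrl.camera("wrist");P=cloud("wrist",d,o)
Q=P[185:300,345:430].reshape(-1,3)
Rm=R.from_euler("xyz",o["eef_rot"]).as_matrix();L=(Q-o["ee_pos"])@Rm
s=(Q[:,2]>.1)&(L[:,2]>0);print(s.sum());L=L[s];Q=Q[s]
for h in((.1,.2),(.2,.3)):
  k=(Q[:,2]>h[0])&(Q[:,2]<h[1])&(abs(L[:,1])<.06)
  if k.any():print(h,k.sum(),np.percentile(L[k,0],[0,2,10,50]),Q[k].min(0))
P2=cloud("top",np.load("pics/top0.npy")).reshape(-1,3)
for h in((.05,.2),(.2,.35),(.35,.5),(.5,.7)):
  k=(P2[:,2]>h[0])&(P2[:,2]<h[1])&(abs(P2[:,1]+.18)<.08)&(P2[:,0]>.5);print(h,k.sum(),np.sort(P2[k,0])[:5])
```

```text
3698
(0.1, 0.2) 1803 [0.11138178 0.11208374 0.11341321 0.11679021] [ 0.55195843 -0.22265004  0.1000466 ]
(0.2, 0.3) 1491 [0.1102957  0.1108949  0.11200902 0.11533272] [ 0.54894369 -0.2110883   0.20001433]
(0.05, 0.2) 3030 [0.55189394 0.55271052 0.55294682 0.55299104 0.55302801]
(0.2, 0.35) 2679 [0.55010357 0.5501354  0.55014667 0.55016391 0.55034206]
(0.35, 0.5) 3438 [0.5493592  0.54937521 0.54940957 0.54959307 0.54974867]
(0.5, 0.7) 7226 [0.54647911 0.54655024 0.5465845  0.54661082 0.54691252]
```

```bash
python3 -m inch '[-0.03,-0.1,3,0,0,0,0.6,0,0,3.5,0,0,0,0.6,0,0,3.5,0,0,0,0.6,0,0,2.6,0,0,0,0.6,0,0,2,0,0,0,0.6,0,0,1,0,0,0,0.6,0,0,0,0,0,0,0.4,0,0,0,0,0,0,0.15,0,0,0,0,0,0,0.15,0,0,0,0,0,0,0.15,0,0,0,0,0,0,0.15,0,0,0,0,0,0,0.15]' 15
```

```text
time_s: 5.8
ee_pos: [0.4343, -0.1795, 0.1517]
eef_rot: [3.141, -0.001, 0.129]
force: [0.8, -0.3, 2.7]
grip_width: 0.0222
```

```bash
python3 -m inch '[0,0,-1.5,0,0,0,0.15,0,0,-2.5,0,0,0,0.15,0,0,-4,0,0,0,0.15,0.6,-2.9,0,0,0,0,0.15,1.21,-5.75,0,0,0,0,0.15,1.21,-5.75,0,0,0,0,0.15,1.21,-5.75,0,0,0,0,0.15,1.21,-5.75,0,0,0,0,0.15,1.21,-5.75,0,0,0,0,0.15,1.21,-5.75,0,0,0,0,0.15,0.6,-2.9,0,0,0,0,0.15,0,0,0,0,0,0,0.15,0,0,0,0,0,0,0.15]'
cat > look.py <<'E'
from h import *
import sys
o=ctrl.get_obs();p,d=ctrl.camera("wrist");cv2.imwrite(f"pics/{sys.argv[1]}.png",p[:,:,::-1]);print(o["ee_pos"].round(4) if hasattr(o["ee_pos"],"round") else o["ee_pos"],o["force"])
P=cloud("wrist",d,o)
for n in sys.argv[2:]:
  z=.124 if n=="cup_floor" else .007
  for r in ctrl.place_of("wrist",n)[:3]: print(n,np.round(r["centre"],1),round(r["score"],2),onz("wrist",*r["centre"],z,o).round(4))
# floor / top planes
np.savez(f"pics/{sys.argv[1]}.npz",P=P,p=p)
for nm,lo,hi in(("red",172,8),("blue",100,130)):
  h=cv2.cvtColor(p,cv2.COLOR_RGB2HSV);H=h[...,0]
  s=((H>lo)|(H<hi)) if lo>hi else ((H>lo)&(H<hi))
  s&=(h[...,1]>110)&(P[...,2]>.025)&(P[...,2]<.034)
  n,l,st,_=cv2.connectedComponentsWithStats(cv2.morphologyEx(s.astype(np.uint8),cv2.MORPH_CLOSE,np.ones((5,5))))
  for i in range(1,n):
    if st[i,4]>150:
      q=P[(l==i)&s];(c,wh,a)=cv2.minAreaRect((q[:,:2]*1000).astype(np.float32));print(nm,st[i],np.round(c,1),np.round(wh,1),round(a,1))
E
python3 look.py w3 place_red place_blue
```

```text
time_s: 7.42
ee_pos: [0.4661, 0.2304, 0.2318]
eef_rot: [3.141, -0.0, 0.129]
force: [0.8, -0.3, 0.3]
grip_width: 0.0221
[0.4661 0.2304 0.2318] [ 0.82912929 -0.34173036  0.25226998]
place_red [279.1 181.4] 0.86 [0.4645 0.2378 0.007 ]
place_red [254.5 352.4] 0.81 [ 0.4615 -0.0196  0.007 ]
place_red [287.8  90.9] 0.62 [0.4607 0.3482 0.007 ]
place_blue [278.2 234.9] 0.64 [0.4727 0.1659 0.007 ]
red [260 169  40  37 822] [465.5 233.9] [48.3 45.4] 7.7
```

View pics/w3.png

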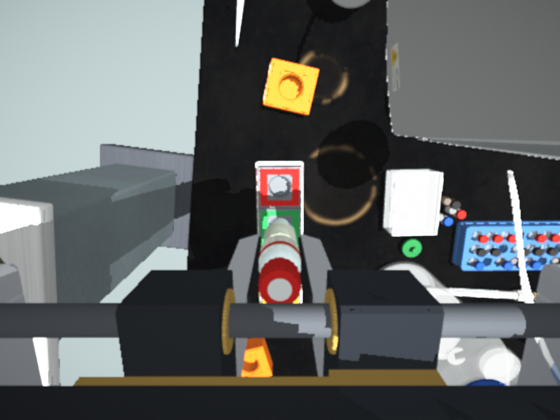

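The picture shows the vial upright in the grip with its cap at (280,282) and the red place ahead at (280,185). I'll refine both positions from this same image.

Run:
```python
from h import *
a=np.load("pics/w3.npz");P=a["P"];p=a["p"];o=ctrl.get_obs()
h=cv2.cvtColor(p,cv2.COLOR_RGB2HSV);red=((h[...,0]<8)|(h[...,0]>172))&(h[...,1]>110)
c=red&(P[...,2]>.274)&(P[...,2]<.295);q=P[c];print(len(q),q.min(0),q.max(0))
(cc,r)=cv2.minEnclosingCircle((q[:,:2]*1000).astype(np.float32));print("cap",cc,r)
g=np.zeros_like(red);g[168:208,258:302]=1
for lo,hi in((-.01,.012),(.012,.024)):
  q=P[g&(P[...,2]>lo)&(P[...,2]<hi)&(np.hypot(P[...,0]-.4655,P[...,1]-.234)<.02)];print(lo,len(q),q.min(0).round(4),q.max(0).round(4))
# mouth circle: non-red pixels inside frame projected to z=.029
n=g&(h[...,1]<90);n[:172]=0;n[204:]=0
k,l,st,ce=cv2.connectedComponentsWithStats(n.astype(np.uint8))
for i in range(1,k):
  if st[i,4]>60:print(st[i],ce[i],onz("wrist",st[i,0]+st[i,2]/2-.5,st[i,1]+st[i,3]/2-.5,.029,o))
cv2.imwrite("pics/c3.png",cv2.resize(p[160:215,250:310,::-1],None,fx=8,fy=8,interpolation=cv2.INTER_NEAREST))
```

```text
914 [0.45574699 0.22386311 0.27400504] [0.47475092 0.24142016 0.28379533]
cap (465.4034423828125, 232.14178466796875) 9.70350170135498
-0.01 290 [0.4532 0.2211 0.0044] [0.4782 0.2439 0.0117]
0.012 41 [0.4527 0.2207 0.0122] [0.4781 0.2317 0.0233]
[258 172   2  32  64] [258.5 187.5] [0.44030281 0.23022666 0.029     ]
[299 172   3  32  74] [300.2972973  186.89189189] [0.4906545  0.23675073 0.029     ]
[267 174  25  26 604] [279.2218543  186.89569536] [0.46501486 0.23467643 0.029     ]
```

View pics/c3.png

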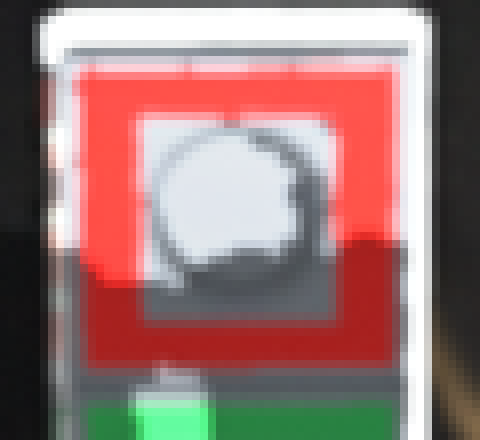

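```bash
python3 -m inch '[0.03,-0.15,2,0,0,0,0.15,0,0,4,0,0,0,0.15,0,0,4,0,0,0,0.15,0,0,3.5,0,0,0,0.15,0,0,2.2,0,0,0,0.15,0,0,0.9,0,0,0,0.15,0,0,0.6,0,0,0,0.15,0,0,0.5,0,0,0,0.15,0,0,0,0,0,0,0.15]'
python3 look.py w4 place_blue | head -4
```

```text
time_s: 8.7
ee_pos: [0.4663, 0.2326, 0.0546]
eef_rot: [-3.142, -0.0, 0.129]
force: [-0.5, -0.3, 0.8]
grip_width: 0.0218
[0.4663 0.2326 0.0546] [-0.46512399 -0.28043081  0.7643644 ]
red [ 242  201   73   37 1425] [463.6 245.1] [48.5 24.9] 7.8
blue [247 339  15  38 489] [459.4 135.4] [10.6 33.9] 6.3
blue [295 338  18  39 522] [496.9 140.7] [12.5 34.5] 10.8
```

```bash
python3 -m inch '[0,0,0.4,0,0,0,0.15,0,0,0.4,0,0,0,0.15,0,0,0.4,0,0,0,0.15,0,0,0.4,0,0,0,0.15,0,0,0.25,0,0,0,0.15,0,0,0,0,0,0,0.15]'
```

```text
time_s: 9.55
ee_pos: [0.4662, 0.2326, 0.0358]
eef_rot: [3.142, 0.0, 0.129]
force: [0.2, 0.9, -1.1]
grip_width: 0.0217
```

```bash
python3 -m inch '[0,0,0.06,0,0,0,0.15,0,0,0.05,0,0,0,0.15,0,0,0.05,0,0,0,0.15,0,0,0,0,0,0,0.15]'
```

```text
time_s: 10.05
ee_pos: [0.4664, 0.2326, 0.0349]
eef_rot: [-3.141, -0.0, 0.129]
force: [-2.3, -0.9, 5.3]
grip_width: 0.0222
```

```bash
python3 -m inch '[0,0,0,0,0,0,0.3,0,0,0,0,0,0,0.5,0,0,0,0,0,0,0.6,0,0,-1,0,0,0,0.6,0,0,-3,0,0,0,0.6,0,0,-5,0,0,0,0.6,0,0,-5,0,0,0,0.6,0,5.2,-2,0,0,0,0.6,0,5.2,0,0,0,0,0.6,0,0,0,0,0,0,0.6,0,0,0,0,0,0,0.6]'
python3 look.py w5 vial_blue vial_red place_blue
python3 - <<'E'
from h import *
a=np.load("pics/w5.npz");P=a["P"];h=cv2.cvtColor(a["p"],cv2.COLOR_RGB2HSV);H=h[...,0]
for n,s in(("red",(H<8)|(H>172)),("blue",(H>100)&(H<130)),("green",(H>50)&(H<90)),("yellow",(H>20)&(H<35))):
  c=s&(h[...,1]>110)&(P[...,2]>.066)&(P[...,2]<.095)&(P[...,0]>.42)&(P[...,0]<.53)
  t=c&(P[...,2]>.08);q=P[t]
  if len(q)>10:print(n,len(q),"top z",np.median(q[:,2]).round(4),"cap",np.round(cv2.minEnclosingCircle((q[:,:2]*1000).astype(np.float32))[0],1))
E
```

```text
time_s: 11.42
ee_pos: [0.4796, 0.1298, 0.1947]
eef_rot: [-3.141, -0.0, 0.129]
force: [-0.0, -0.1, -0.1]
grip_width: 0.0564
[0.4796 0.1298 0.1947] [-0.00524278 -0.07644172 -0.12612842]
vial_blue [281.9 150.1] 0.74 [0.4758 0.1791 0.007 ]
vial_blue [279.  192.2] 0.65 [0.4789 0.1302 0.007 ]
vial_red [278.2  98.2] 0.83 [0.4644 0.2343 0.007 ]
place_blue [279.8 191.3] 0.58 [0.4797 0.1314 0.007 ]
red [ 255   73   47   47 1195] [464.5 234. ] [47.8 45.3] 7.6
blue [258 175  44  41 963] [479.4 130.9] [48.4 45.9] 7.5
red 220 top z 0.0845 cap [465.8 233.1]
blue 200 top z 0.0846 cap [479.2 131.4]
green 159 top z 0.0847 cap [471.9 182.4]
yellow 196 top z 0.0845 cap [487.3  79.8]
```

View pics/w5.png

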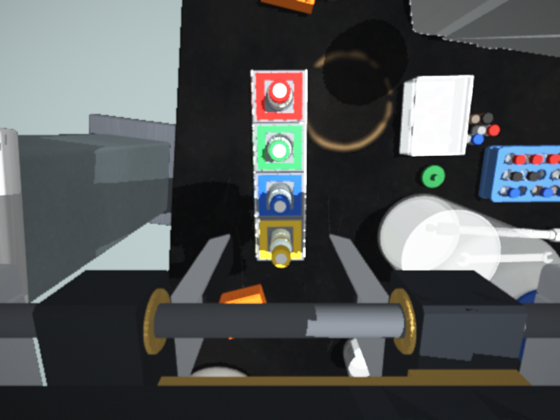

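The red vial stands upright in the red block, with its cap top at 84.5 mm, the same height as the others. The blue cap is at (281,205), directly below the gripper. I'll grasp it.

```bash
python3 -m inch '[0,-0.11,3,0,0,0,0.6,0,0,4,0,0,0,0.6,0,0,4,0,0,0,0.6,0,0,3,0,0,0,0.6,0,0,1.3,0,0,0,0.6,0,0,0.6,0,0,0,0.6,0,0,0,0,0,0,0.4,0,0,0,0,0,0,0.15,0,0,0,0,0,0,0.15,0,0,0,0,0,0,0.15,0,0,0,0,0,0,0.15,0,0,0,0,0,0,0.15]' 45
```

```text
time_s: 13.12
ee_pos: [0.4797, 0.1306, 0.0357]
eef_rot: [-3.142, -0.001, 0.129]
force: [-1.2, -0.6, 5.8]
grip_width: 0.0222
```

```bash
python3 -m inch '[0,0,-1,0,0,0,0.15,0,0,-3,0,0,0,0.15,0,0,-5,0,0,0,0.15,0,0,-6,0,0,0,0.15,0,0,-5,0,0,0,0.15,-0.7,2.5,0,0,0,0,0.15,-1.41,5.02,0,0,0,0,0.15,-1.41,5.02,0,0,0,0,0.15,-1.41,5.02,0,0,0,0,0.15,-1.41,5.02,0,0,0,0,0.15,-1.42,5.03,0,0,0,0,0.15,-0.71,2.53,0,0,0,0,0.15,0,0,0,0,0,0,0.15,0,0,0,0,0,0,0.15]'
python3 look.py w6 cup_floor
python3 - <<'E'
from h import *
a=np.load("pics/w6.npz");P=a["P"];h=cv2.cvtColor(a["p"],cv2.COLOR_RGB2HSV);H=h[...,0];o=ctrl.get_obs()
c=(H>100)&(H<130)&(h[...,1]>110)&(P[...,2]>.275)&(P[...,2]<.3)&(P[...,0]<.48);q=P[c]
print(len(q),np.percentile(q[:,2],[5,50,95]))
q=q[q[:,2]>np.percentile(q[:,2],95)-.004];print("cap",cv2.minEnclosingCircle((q[:,:2]*1000).astype(np.float32)))
z=P[...,2]
for A,b in((.098,.110),(.133,.139)):
  q=P[(z>A)&(z<b)];q=q[np.hypot(q[:,0]-.435,q[:,1]+.18)<.06];print(A,len(q),q.min(0),q.max(0),cv2.minEnclosingCircle((q[:,:2]*1000).astype(np.float32)))
E
```

```text
time_s: 14.88
ee_pos: [0.4343, -0.1785, 0.2355]
eef_rot: [-3.141, -0.0, 0.129]
force: [0.5, 0.7, -0.5]
grip_width: 0.0217
[ 0.4343 -0.1785  0.2355] [ 0.50050569  0.72277573 -0.49169599]
cup_floor [279.1 208.6] 0.87 [ 0.4339 -0.1796  0.124 ]
1039 [0.27671053 0.28412084 0.28536054]
cap ((433.7620849609375, -177.2146453857422), 9.988224983215332)
0.098 3315 [ 0.39218739 -0.2177086   0.09800174] [ 0.4766267  -0.13632616  0.10993754] ((434.51763916015625, -178.58956909179688), 42.72011184692383)
0.133 503 [ 0.41432559 -0.19516428  0.13300267] [ 0.45486671 -0.1585268   0.13798558] ((434.6650695800781, -178.78854370117188), 20.43216896057129)
```

View pics/w6.png

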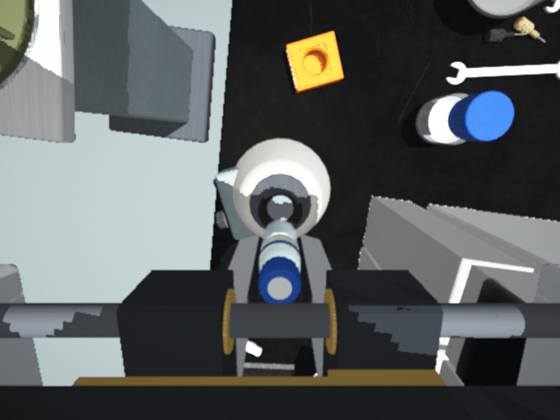

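The blue vial is upright in the grip with its cap at (280,287), and the cup is just ahead at (280,207). It needs about a 1.5 mm correction before lowering.

```bash
python3 -m inch '[0.05,0.14,1.5,0,0,0,0.15,0,0,2.5,0,0,0,0.15,0,0,2.2,0,0,0,0.15,0,0,0.9,0,0,0,0.15,0,0,0.5,0,0,0,0.15,0,0,0.3,0,0,0,0.15,0,0,0.2,0,0,0,0.15,0,0,0,0,0,0,0.15]'
```

```text
time_s: 15.98
ee_pos: [0.435, -0.1806, 0.1545]
eef_rot: [3.141, -0.0, 0.129]
force: [0.3, 0.9, -0.8]
grip_width: 0.0218
```

```bash
python3 -m inch '[0,0,0.15,0,0,0,0.15,0,0,0.15,0,0,0,0.15,0,0,0.15,0,0,0,0.15,0,0,0.15,0,0,0,0.15,0,0,0,0,0,0,0.15]'
```

```text
time_s: 16.6
ee_pos: [0.4351, -0.1807, 0.1486]
eef_rot: [3.141, -0.0, 0.129]
force: [-2.0, 0.1, 6.6]
grip_width: 0.0218
```

```bash
python3 -m inch '[0,0,0.15,0,0,0,0.15,0,0,0.15,0,0,0,0.15,0,0,0.1,0,0,0,0.15,0,0,0,0,0,0,0.15,0,0,0,0,0,0,0.15]'
```

```text
time_s: 17.23
ee_pos: [0.4351, -0.1807, 0.1449]
eef_rot: [3.141, -0.001, 0.129]
force: [-2.4, 0.9, 9.3]
grip_width: 0.0214
```

```bash
python3 -m inch '[0,0,0.05,0,0,0,0.15,0,0,0.05,0,0,0,0.15,0,0,0,0,0,0,0.15]'
```

```text
time_s: 17.6
ee_pos: [0.4352, -0.1808, 0.1446]
eef_rot: [3.141, -0.001, 0.129]
force: [-5.2, 1.4, 17.1]
grip_width: 0.022
```

```bash
python3 -m inch '[0,0,0,0,0,0,0.15,0,0,0,0,0,0,0.15,0,0,0,0,0,0,0.15,0,0,0,0,0,0,0.15]'
python3 look.py w7 >/dev/null
python3 - <<'E'
from h import *
a=np.load("pics/w7.npz");P=a["P"];h=cv2.cvtColor(a["p"],cv2.COLOR_RGB2HSV);H=h[...,0];o=ctrl.get_obs();print(o["force"],o["ee_pos"])
c=(H>100)&(H<130)&(h[...,1]>110)&(P[...,2]>.18)&(P[...,2]<.21)&(P[...,0]<.48);q=P[c]
q=q[q[:,2]>np.percentile(q[:,2],95)-.004];print("cap z",np.percentile(q[:,2],90),cv2.minEnclosingCircle((q[:,:2]*1000).astype(np.float32)))
q=P[(P[...,2]>.12)&(P[...,2]<.134)];q=q[np.hypot(q[:,0]-.435,q[:,1]+.18)<.03];z,n=np.histogram(q[:,2],14);print(z,n.round(4))
p,d=ctrl.camera("scene");cv2.imwrite("pics/s7.png",cv2.resize(p[170:280,200:360,::-1],None,fx=4.5,fy=4.5,interpolation=cv2.INTER_CUBIC))
E
```

```text
time_s: 18.1
ee_pos: [0.4352, -0.1808, 0.1446]
eef_rot: [3.141, -0.001, 0.129]
force: [-4.9, 2.6, 17.0]
grip_width: 0.0219
[-5.34490624  2.87706398 16.95641119] [ 0.43524863 -0.18075994  0.14460215]
cap z 0.19427027679311118 ((434.6507263183594, -179.63247680664062), 9.988588333129883)
[ 44  38  50  42  57  48 154 269 128  20  19  12  12  15] [0.12  0.121 0.122 0.123 0.124 0.125 0.126 0.127 0.128 0.129 0.13  0.131
 0.132 0.133 0.134]
```

View pics/s7.png

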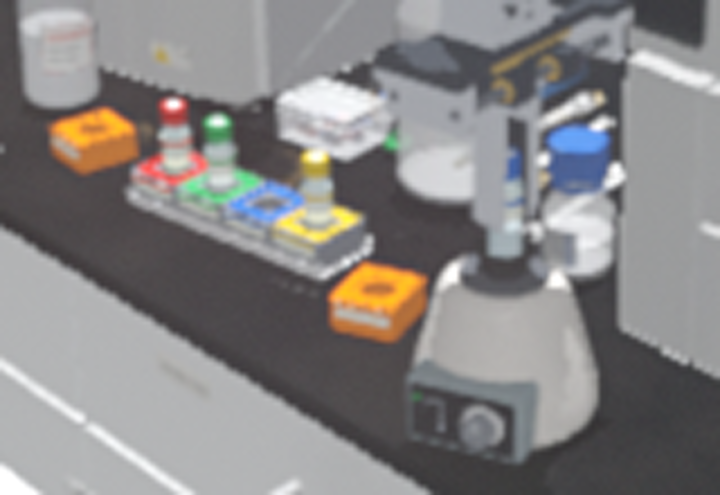

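The red vial stands upright in the red place at crop (175,140). The blue vial is gripped upright in the pressed cup. Its cap top is at 194.3 mm (194 expected) and the cup rim is at about 127.5 mm (128 expected when fully down).

```bash
python3 -c "
from station import ctrl
print(ctrl.hand_in())"
```

```text
the job is handed in; nothing more can be done
None
```

I lifted the red vial out of the mixer and stood it in the red-marked place. I then set the blue vial in the cup and pressed the head down onto its stop. I handed the job in at about 18 s, still gripping the vial there.

**Red vial:** its cap top is at 84.5 mm, level with the other vials in the rack. In the last picture it stands upright, and the yellow and green vials are in their places.

**Blue vial:**
- **Head on its stop:** the cap top is at 194.3 mm (194 expected with the head fully down), and the cup rim is at about 127.5 mm (128 expected).
- **Push:** the downward force was steady at 17 N, and the last 1 mm commanded moved the tool only 0.3 mm. That puts the head on its stop.

**One blemish:** a sideways force of about 5–6 N remained at the wrist, most likely because the vial sat about 1 mm off the cup's centre. The tool's tilt was within about 0.001 rad, and no check failed.

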